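Grease the roller bearing with the push-type grease gun

TASK

Take the push-type grease gun out of the tool rack and press its open nose squarely, along the tilted axis, onto the grease nipple of the bearing until the two spring catches snap in behind its collar; then keep pushing so that the nipple is driven most of the way down against its spring. The program finishes while still holding the gun gripped and pushed down like that; leave the other tubes standing in the rack and do not shove the tack tin, the shoe last or the glue can.

Things in the scene. Friction and masses are not known exactly. Their poses are not given: they have to be found in the camera images.
- grease_gun: push-type grease gun: loose round stepped rod, 130 mm, about 0.2 kg, nose down in a rack hole. Origin: centre of the nose's open mouth (lowest point); z: up to the cap. From the mouth up: steel nose tube, diameter 20, blind bore 12 wide, 24 deep; collar, 24 to 36 mm, diameter 30 (widest at 30 to 32); neck to 56 mm, diameter 22; barrel 59 to 120 mm; dark cap button, diameter 24, on a thinner stalk.
- gun_grip (a point): point on the gun's axis 100 mm above its mouth, on the smooth aluminium barrel (diameter 30 mm, from 59 to 120 mm above the mouth): the place to grip. In the rack, the barrel from about 70 mm up shows above the rack's top board; the cap button on a stalk at the top end tells the gun from the other tubes
- rack: fixed plywood rack, 80 x 256 mm, 78 mm high: base board (its top 10 mm above the bench; the tubes stand on it) and top board (70 to 78 mm high) with four 33 mm holes in a row along the rack's y axis at y = -82.5, -27.5, 27.5, 82.5 mm. Origin: centre of the underside, at bench height. One hole is empty; a tube has 1.5 mm play in its hole.
- cartridge: bystander in the rack: plain plastic tube, diameter 30, 125 mm long, flat ends. Origin: centre of the lower end
- oiler: bystander in the rack: aluminium oil dropper, diameter 30, with a pointed spout, 130 mm high. Origin: centre of the lower end
- fitting: tilted grease fitting, fixed on a blue bearing pedestal (foot 110 x 100 mm; 92 mm pulley and 200 mm shaft along the fitting's y). Origin: on the nipple's axis, 1 mm under the face of the steel plate it rises from, 81 mm above the bench; z: along the nipple, outward, 30 degrees off vertical, leaning to the robot's side; y: level, through the two catches. The gun is pushed on along -z.
- nipple_tip (a point): tip of the brass nipple (diameter 8, tapered), as it is now; on the fitting's z axis, 36 mm from its origin while the nipple is out. The bottom of the gun's bore meets it when the gun's mouth is at z = 12 mm of the fitting; from there the nipple goes down with the gun against its spring, to the stop at z = 4 mm
- catches (a point): point on the nipple's axis midway between the catches, z = 51 mm of the fitting. Two posts, 60 mm high along z, at y = +-22 to +-31 mm, 14 mm wide, each with a sprung steel ball of 8 mm, inner face 12 mm from the axis. The gun's collar spreads the balls (about 10 N along the axis); they snap in behind it when the gun's mouth comes to z = 14 mm of the fitting
- nipple (a joint): how far the nipple is pushed down into its block, m: 0 is fully out, 0.008 is the stop. Its spring gives 5 N at 0 and 1 N more for each mm (13 N at the stop)
- catch_left (a joint): outward travel of the catch ball on the fitting's +y side, m: 0 is sprung fully in, 0.006 the most; about 3 mm while the collar passes
- catch_right (a joint): the same for the ball on the fitting's -y side
- tack_tin: bystander: small dark steel tin, diameter 64, height 35, on the bench between rack and bearing, nearer the robot. Origin: centre of its underside
- shoe_last: bystander: wooden shoe last about 200 mm long and 95 mm high, on the bench beyond. Origin: centre of its underside
- glue_can: bystander: steel glue can, diameter 84, height 110, on the bench beyond, to the left. Origin: centre of its underside
Mind the look-alikes: they are no part of the job. What is shaped like the grease_gun but purple or red is not meant. Leave any orange look-alike of the part that bears fitting alone.

How it is judged:
By the outcome, as a careful person would: the job done as asked, in the order asked, and still so for the second after the job is handed in, while the arm keeps its last pose, push and grip.
It also fails if it takes over 42 s, if anything falls off the work surface, if the arm or the gripper's body presses on something with over 40 N, if the wrist force passes 120 N, or if a joint passes its speed limit or range.

ROBOT

A 6-joint arm with a two-finger parallel gripper is mounted at the origin on the work surface. World frame = base frame: x ahead of the robot, y to its left, z up, the work surface at z = 0. Lengths are in mm, angles in degrees, forces in N, time in s.
With the tool pointing down it reaches from about 275 to 750 mm from the base axis. Payload 10.2 kg.
Tool frame: the origin (TCP) lies at the very end of the fingers, on their centre line; the grasp point (between the pads) lies 19 mm behind it (ctrl.pinch_z is the z of the grasp point in the tool frame, in mm); z points along the fingers, x is the direction in which the jaws open and shut, and the axes are right-handed (so a half turn about z gives the same grasp; the last joint's range is limited). The gripper opens to 88 mm and grips with 3 to 60 N. Pads are 18 mm wide; open, the fingers measure 123 mm over their backs; the gripper's body (75 mm by 187 mm) begins 45 mm behind the grasp point.
Start: joints at [58.705, 17.928, 85.812, -0, 76.261, -12.8], TCP at [166.555, 497.886, 238.72] pointing down, gripper open.
Joint ranges: [-168.41, 168.41], [-55.51, 124.54], [10.69, 146.95], [-70.63, 250.63], [1, 178], [-165.06, 165.06]. Speed limits (degrees/s): [136.94, 136.94, 172.46, 180, 180, 180].

INTERFACE

Orientations are given as [roll, pitch, yaw] about the fixed x, y, z axes, in that order (R = Rz(yaw) Ry(pitch) Rx(roll)).
In Python, from station import monitor, imaging, ticket, ctrl gives the robot as it stands.
- The arm moves only by the tool apply_moves, never from a script. Its argument "targets" is a list that holds one entry, the list of rows, each a list of 5 numbers: the shift along the tool's x, y, z in mm, then the turn about the tool's z in degrees, then the closure, from 0 (fully open) to 1 (shut). In form: [[[tx, ty, tz, twist, hand], ...]]. A call has exactly 8 rows; each row is the pose to reach, as a shift and turn from the pose measured when the call began, along the tool's axes at that moment; what a row does not reach only later rows make up. A row lasts 1/8 s, in which the tool goes at most 62.5 mm and 10.7 degrees, less where a joint would pass 70% of its speed; a pose out of reach is approached as far as the arm can. A call with a gripper value outside its range is refused whole. The fingers move at their own pace and stop on an object; "grip_force" is the grip in N (left out, the last holds). Time passes only in rows, so rows that repeat a pose let the fingers close, or fill a call up. It gives the time, the measured TCP pose, the force and the opening at its end, in the units of the state.
- monitor.sense(): the state, without advancing time (a new reading comes with each control period).
- imaging.read_camera(name): name is "side" or "top"; returns a dict with "pixels" (420x560x3 uint8, red, green, blue), "fovy" (degrees; the focal length in pixels is half the picture's height over the tangent of half this angle, whatever the lens; pixels are square), "cx", "cy" (the principal point, pixels), "dist_coeffs" ([k1, k2, p1, p2, k3] as OpenCV has them; the pictures are not rectified), "R" (3x3) and "t" (3): a world point X has camera coordinates R X + t. Camera axes: x right, y down, z forward; pixel columns grow to the right and rows downward; lengths in mm; the calibration is good to about 2 mm. A picture is of the moment at which its call begins. There is no depth.
- ticket.finish_job(): hands the job in, once; it reports no verdict.
The state is a dict: "time_s": time; "joint_positions": joint angles; "qd": joint speeds; "joint_efforts": joint torques, N m; "position": TCP position; "orientation": TCP orientation; "contact_force": force on the tool from outside, world axes, zero at the start; "wrist_torque": the same for the moment, N m; "width": opening from 0.0 (shut) to 1.0 (fully open).
Only numpy, scipy, OpenCV 4.12 (cv2) and the standard library are available. Lean on these libraries where they do the work, as an engineer would, in place of code of your own. Each camera call takes 0.05 s, during which the arm holds its last target. There are 200 camera calls.

## Working session

There is one attempt and no reset: what is moved stays moved. The work goes in short steps, Python scripts to look and compute and a tool call to move; the robot and the scene stay as the last step left them, time stands still between calls to the robot, and variables do not carry over. Pictures are saved under pics/ and viewed, about 8 in all and at most 12, crops included, and the job is handed in when it is done.

Besides the shell and the picture viewer there is one more tool, called after "Call:" as name([rows], argument=value, ...), one row to a line, values as JSON. apply_moves: Moves the arm, as the interface text tells. Its arguments: {"type":"object","properties":{"targets":{"type":"array"},"grip_force":{"type":"number"}},"required":["targets"]}

```bash
mkdir -p pics; ls; python3 - <<'E'
from station import monitor, imaging, ticket, ctrl
import cv2,numpy as np
print(monitor.sense(), ctrl.pinch_z)
for n in("side","top"):
    c=imaging.read_camera(n); cv2.imwrite(f"pics/{n}0.png",c["pixels"][:,:,::-1])
    np.savez(f"{n}0.npz",**c)
    print({k:(v if k!="pixels" else 0) for k,v in c.items()}, -np.array(c["R"]).T@c["t"])
E
```

```text
pics
{'time_s': 0.0, 'joint_positions': array([ 5.87023517e+01,  1.79585924e+01,  8.58544313e+01, -2.56931025e-04,
        7.62601277e+01, -1.28014042e+01]), 'qd': array([-0.03381768,  0.11492804, -0.0214349 , -0.0105218 ,  0.01069903,
       -0.01461475]), 'joint_efforts': array([ 5.24363022e-04, -4.02216589e+01, -2.52271646e+01,  6.94870390e-02,
        3.53111350e-02, -9.42572024e-05]), 'position': array([166.44605191, 497.65488149, 238.16590147]), 'orientation': array([-1.79984035e+02,  7.13884075e-02,  7.15038270e+01]), 'contact_force': array([-0.32598643, -0.2205876 ,  0.56386735]), 'wrist_torque': array([-0.05754186, -0.01404338,  0.02585851]), 'width': 0.9997734313782328} -18.700000000000003
{'pixels': 0, 'fovy': 45.02098830056886, 'cx': 272.3242749821195, 'cy': 202.94258608016352, 'dist_coeffs': array([0.00527402, 0.        , 0.        , 0.        , 0.        ]), 'R': array([[ 6.72181309e-01, -7.40386391e-01, -5.28289994e-04],
       [-4.19798726e-01, -3.80538533e-01, -8.23989960e-01],
       [ 6.09869918e-01,  5.54092426e-01, -5.66604153e-01]]), 't': array([-343.63934711,  328.53280967,  738.06126665])} [ -81.21576339 -538.36066007  688.71477457]
{'pixels': 0, 'fovy': 45.13633640683232, 'cx': 273.2444556233657, 'cy': 212.07324996583466, 'dist_coeffs': array([-0.02244827,  0.        ,  0.        ,  0.        ,  0.        ]), 'R': array([[ 0.01806638, -0.99976934,  0.01161373],
       [-0.98903266, -0.01957294, -0.14639431],
       [ 0.14658786, -0.00884154, -0.98915814]]), 't': array([  13.33235305,  535.16305672, 1372.41453187])} [ 327.87356412   35.93825564 1435.72499593]
```

View pics/side0.png

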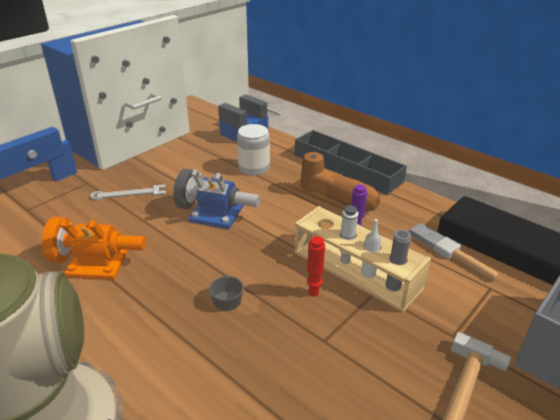

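View pics/top0.png

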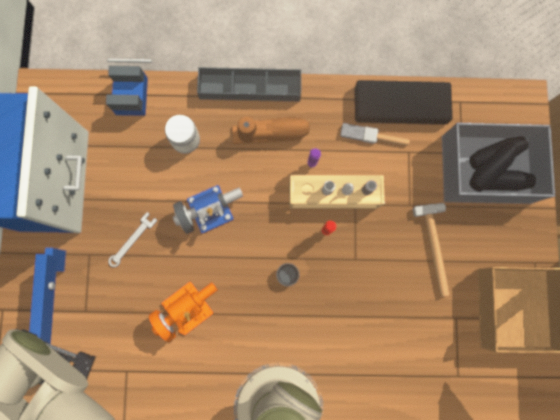

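The bearing is the blue one (side ~(212,198), top ~(210,210)). The rack is at side (360,255) and top (337,190). The red and purple guns are decoys. Next I'll zoom in.

```bash
python3 - <<'E'
import cv2,numpy as np
s=cv2.imread("pics/side0.png");t=cv2.imread("pics/top0.png")
def crop(im,x,y,w,h,k):return cv2.resize(im[y:y+h,x:x+w],None,fx=k,fy=k,interpolation=cv2.INTER_CUBIC)
# 800x600 : side rack & bearing ; 
a=crop(s,285,185,150,120,5.3333)[:600,:800]; cv2.imwrite("pics/c1.png",a)
cv2.imwrite("pics/c2.png",crop(s,165,160,100,75,8))
cv2.imwrite("pics/c3.png",np.vstack([crop(t,165,175,100,50+15,6)[:, :600],crop(t,285,165,100,35,6)]))
E
```

```text
(no output)
```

View pics/c1.png

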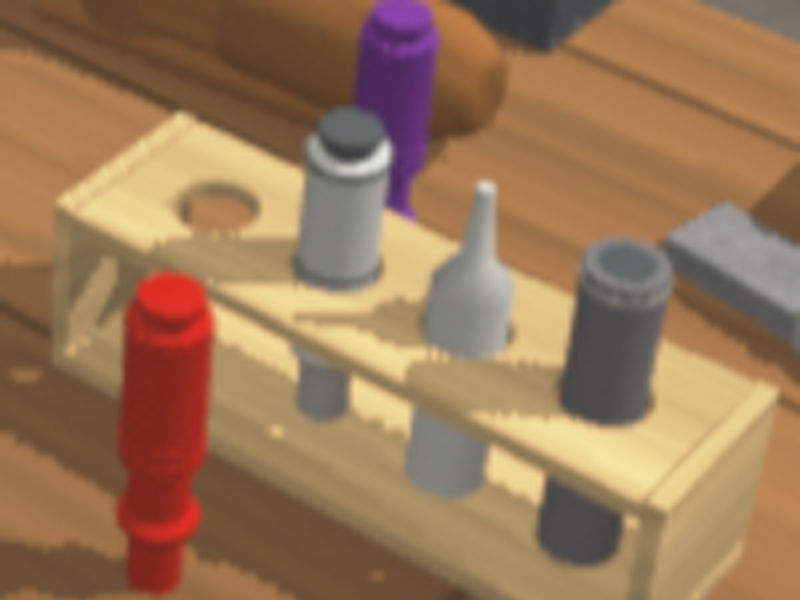

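View pics/c2.png

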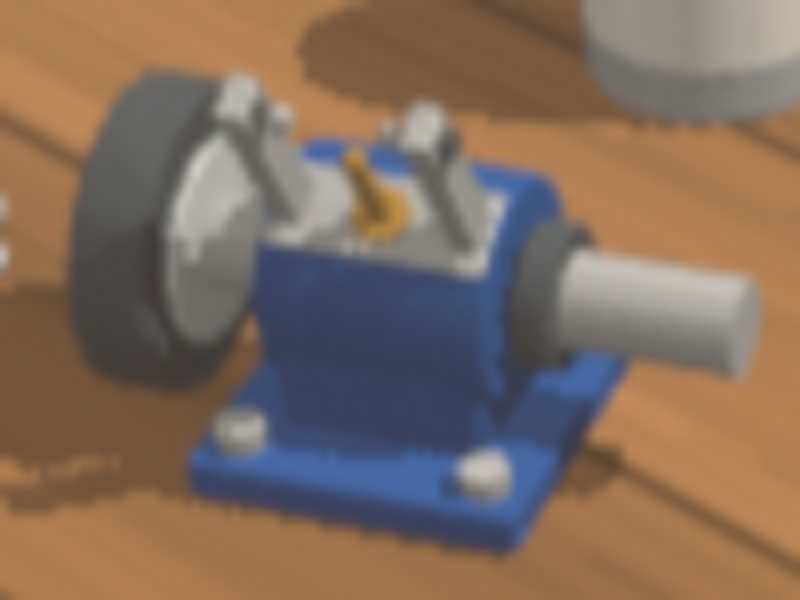

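View pics/c3.png

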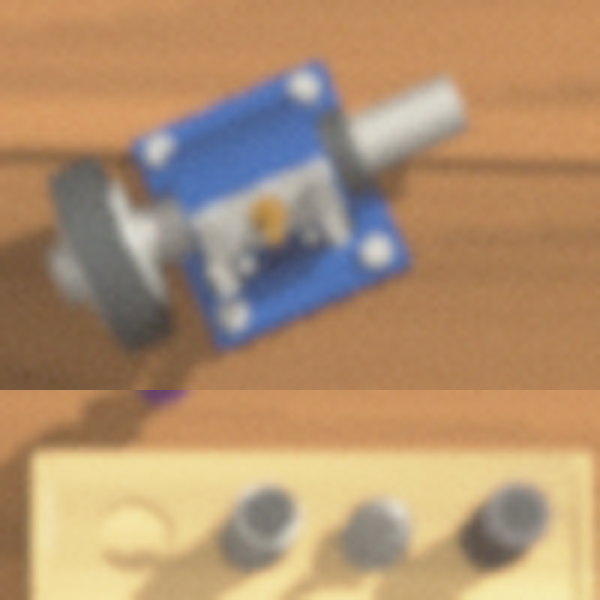

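Side crop: the gun (dark cap, aluminium barrel) stands next to the empty hole, with its cap top at about side (351.2,209.9) and top (330.3,185.5). The nipple tip is at side ~(209,179) and top ~(210,214). The post tops are at side ~(195,171.5) and ~(218,174). Now I'll triangulate.

```bash
cat > h.py <<'E'
import numpy as np,cv2
from scipy.optimize import least_squares
from scipy.spatial.transform import Rotation as Ro
def cam(n):
    c=np.load(n+"0.npz"); f=210/np.tan(np.radians(c["fovy"]/2))
    return c["R"],c["t"],np.array([[f,0,c["cx"]],[0,f,c["cy"]],[0,0,1]]),c["dist_coeffs"]
C={n:cam(n) for n in("side","top")}
def proj(n,X):
    R,t,K,d=C[n]; return cv2.projectPoints(np.atleast_2d(X).astype(float),cv2.Rodrigues(R)[0],t,K,d)[0][:,0]
def tri(ps,pt):
    r=least_squares(lambda X:np.r_[proj("side",X)[0]-ps,proj("top",X)[0]-pt],[450,0,100.]); return r.x,r.fun
def ray_z(n,p,z):
    return least_squares(lambda X:proj(n,[*X,z])[0]-p,[450,0.]).x
def fitR(psi): return Ro.from_euler("zy",[psi,-30],degrees=True).as_matrix()
def fitpts(q,P): return np.asarray(P,float)@fitR(q[3]).T+q[:3]
E
python3 - <<'E'
from h import *
np.set_printoptions(precision=2,suppress=True)
s2=lambda u,v:((u+.5)/8-.5+165,(v+.5)/8-.5+160)
t3=lambda u,v:((u+.5)/6-.5+165,(v+.5)/6-.5+175)
tr=lambda u,v:((u+.5)/6-.5+285,(v-390+.5)/6-.5+165)
s1=lambda u,v:((u+.5)/5.3333-.5+285,(v+.5)/5.3333-.5+185)
print("cap",*tri(s1(353,133),tr(271,513)))
print("emptyhole z78 side/top",ray_z("side",s1(219,208),78),ray_z("top",tr(135,533),78))
print("cartridge top z135",tri(s1(627,265),tr(519,513)))
obsS={(0,0,36):s2(354,157),(0,26.5,60):s2(240,90),(0,-26.5,60):s2(427,115)}
obsT={(0,0,36):t3(272,232),(0,26.5,60):t3(226,283),(0,-26.5,60):t3(343,236)}
def res(q):
    r=[]
    for n,o in(("side",obsS),("top",obsT)):
        r.append((proj(n,fitpts(q,list(o)))-np.array(list(o.values()))).ravel())
    return np.concatenate(r)
r=least_squares(res,[480,180,81,24.]);print(r.x);print(r.fun.reshape(-1,2))
for q in(r.x,):
    P=[(0,0,1),(0,0,36),(0,26.5,60),(0,-26.5,60),(0,16,51),(0,-16,51)]
    print(proj("side",fitpts(q,P)));print(proj("top",fitpts(q,P)))
# foot corners at z~10?
print([ray_z("top",t3(*p),10) for p in((322,62),(138,152),(225,350),(408,262))])
E
```

```text
cap [ 595.26 -123.09  137.15] [-0.18  0.03  0.19 -0.16]
emptyhole z78 side/top [593.87 -69.66] [596.38 -67.66]
cartridge top z135 (array([ 597.8 , -232.13,  133.96]), array([-0.03,  0.  ,  0.03, -0.02]))
[534.   185.25  82.29  21.07]
[[ 1.27 -0.43]
 [ 0.14  1.17]
 [-2.11 -0.69]
 [ 2.28  0.56]
 [-0.49 -1.31]
 [-1.12  0.1 ]]
[[216.97 187.34]
 [210.08 178.76]
 [194.7  171.98]
 [215.83 173.25]
 [200.71 174.55]
 [213.41 175.34]]
[[213.64 209.01]
 [212.2  213.81]
 [201.76 220.44]
 [220.63 214.02]
 [205.91 217.86]
 [217.23 214.01]]
[array([614.88, 182.58]), array([569.44, 268.7 ]), array([475.51, 223.62]), array([519.11, 138.55])]
```

```bash
cat > ov.py <<'E'
from h import *
import sys
def wire(q):
    L=[]
    for s in(1,-1):
        b=[(x,s*y,z) for z in(1,60) for x,y in((-7,22),(7,22),(7,31),(-7,31))]
        L+=[(b[i],b[(i+1)%4],(0,255,255)) for i in range(4)]+[(b[4+i],b[4+(i+1)%4],(0,255,255)) for i in range(4)]+[(b[i],b[i+4],(0,255,255)) for i in range(4)]
    for r,z in((4,5),(2.5,36)):
        c=[(r*np.cos(a),r*np.sin(a),z) for a in np.linspace(0,6.283,13)]
        L+=[(c[i],c[i+1],(255,0,255)) for i in range(12)]
    L+=[((0,0,1),(0,0,36),(255,0,255))]
    return L
def draw(n,im,x,y,w,h,k,q):
    o=cv2.resize(im[y:y+h,x:x+w],None,fx=k,fy=k,interpolation=cv2.INTER_CUBIC)
    for a,b,c in wire(q):
        p=(proj(n,fitpts(q,[a,b]))+.5-[x,y])*k
        cv2.line(o,*[tuple(int(v) for v in pp) for pp in p],c,1,cv2.LINE_AA)
    return o
E
python3 - <<'E'
from ov import *
s=cv2.imread("pics/side0.png");t=cv2.imread("pics/top0.png")
q=[533,184.5,81,25.5]
a=draw("side",s,183,163,50,40,8,q);b=draw("side",s,183,163,50,40,8,[0,0,-9999,0]) if 0 else cv2.resize(s[163:203,183:233],None,fx=8,fy=8,interpolation=cv2.INTER_CUBIC)
c=draw("top",t,188,198,50,34,8,q);d=cv2.resize(t[198:232,188:238],None,fx=8,fy=8,interpolation=cv2.INTER_CUBIC)
cv2.imwrite("pics/o1.png",np.vstack([np.hstack([a,b]),np.hstack([c,d])]))
E
```

```text
(no output)
```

View pics/o1.png

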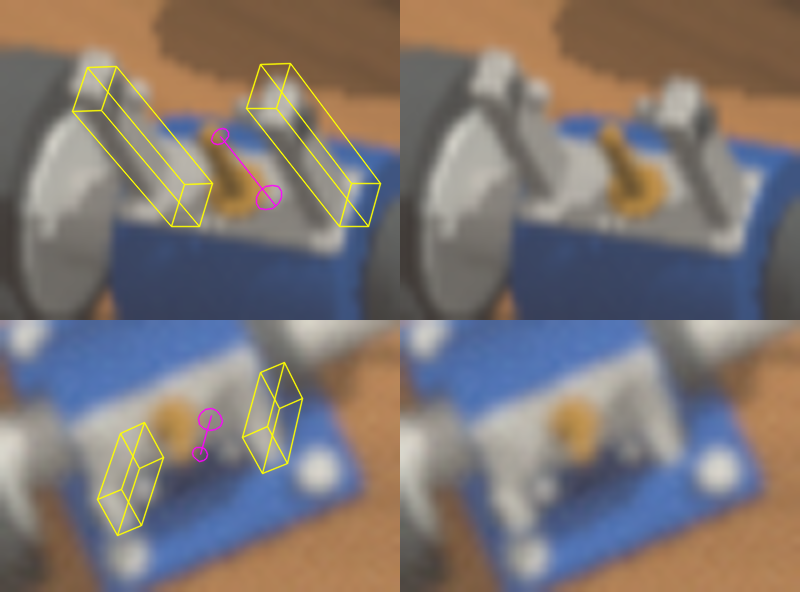

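The lean is wrong in the overlay: the Euler order was extrinsic. I'll fix it and refit.

```bash
sed -i 's/"zy"/"ZY"/' h.py; python3 - <<'E'
from ov import *
np.set_printoptions(precision=2,suppress=True)
S=lambda u,v:((u-400+.5)/8-.5+183,(v+.5)/8-.5+163)
T=lambda u,v:((u-400+.5)/8-.5+188,(v-320+.5)/8-.5+198)
oS={(0,0,35):S(613,134),(0,0,2):S(638,190),(0,26.5,60):S(496,68),(0,-26.5,60):S(684,97)}
oT={(0,0,20):T(575,428),(0,26.5,60):T(515,512),(0,-26.5,60):T(667,445)}
def res(q):
    return np.concatenate([(proj(n,fitpts(q,list(o)))-np.array(list(o.values()))).ravel() for n,o in(("side",oS),("top",oT))])
r=least_squares(res,[530,185,81,24.],loss="soft_l1");q=r.x;print(q);print(r.fun.reshape(-1,2))
s=cv2.imread("pics/side0.png");t=cv2.imread("pics/top0.png")
a=draw("side",s,183,163,50,40,8,q);c=draw("top",t,188,198,50,34,8,q)
b=cv2.resize(s[163:203,183:233],None,fx=8,fy=8,interpolation=cv2.INTER_CUBIC)
d=cv2.resize(t[198:232,188:238],None,fx=8,fy=8,interpolation=cv2.INTER_CUBIC)
cv2.imwrite("pics/o2.png",np.vstack([np.hstack([a,b]),np.hstack([c,d])]))
E
```

```text
[532.52 197.95  80.35  26.2 ]
[[-0.28 -0.41]
 [ 0.3  -0.23]
 [-0.18  0.36]
 [-0.39  0.31]
 [ 0.4   0.74]
 [ 0.23 -0.55]
 [-0.16 -0.72]]
```

View pics/o2.png

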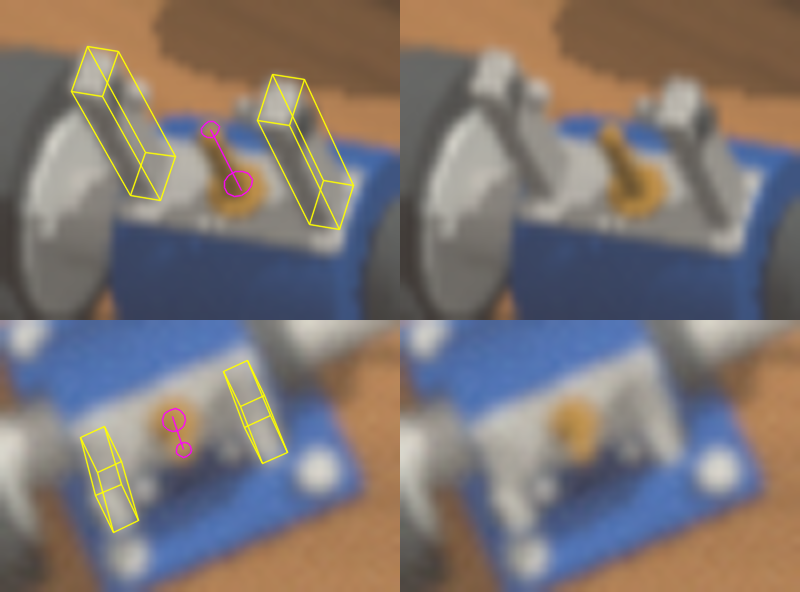

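The overlay now fits both views: nipple, posts and base line up, with fitting origin ≈ (532.5, 198, 80.4) and psi 26.2°. The moves can't tilt the tool, so the plan has four steps:
1. Grip the gun vertically.
2. Lift it until only the nose tube is in the rack hole.
3. Move sideways so the hole edge pivots the gun 30° in the pads about the jaw axis.
4. Insert it along the fitting axis.

```bash
cat > mv.py <<'E'
from h import *
from station import monitor
np.set_printoptions(precision=2,suppress=True)
def rel(P,yaw):
    s=monitor.sense(); R=Ro.from_euler("xyz",s["orientation"],degrees=True).as_matrix()
    d=R.T@(np.array(P,float)-s["position"]); tw=(s["orientation"][2]-yaw+180)%360-180
    print("t",s["time_s"],"pos",s["position"],"rpy",s["orientation"],"F",s["contact_force"],"w",s["width"]); print("shift",d,"twist",tw)
E
python3 -c "
from mv import *
rel([595.3,-123,200],0)"
```

```text
t 0.1 pos [166.43 497.7  238.23] rpy [-179.99    0.06   71.51] F [0.34 0.21 0.61] w 1.002212876213823
shift [-452.58  603.6    38.61] twist 71.50803242297485
```

Call:
apply_moves([
  [[-35,46,0,9,0],[-70,93,0,18,0],[-105,140,0,27,0],[-140,187,0,36,0],[-175,233,0,45,0],[-210,280,0,54,0],[-245,327,0,63,0],[-280,373,0,71.5,0]],
])

```text
time_s: 1.1
position: [432.1, 112.0, 238.4]
orientation: [180.0, 0.0, -0.3]
contact_force: [0.2, 0.4, -1.0]
width: 1.002
```

```bash
python3 -c "
from mv import *
rel([595.3,-123,200],0)"
```

```text
t 1.1 pos [432.08 112.02 238.38] rpy [179.95   0.04  -0.3 ] F [ 0.22  0.4  -1.05] w 1.00180121415819
shift [164.48 234.13  38.46] twist -0.3000079438218961
```

Call:
apply_moves([
  [[33,46,8,0,0],[66,93,16,0,0],[98,140,24,0,0],[131,187,32,0,0],[164,234,38,0,0],[164,234,38,0,0],[164,234,38,0,0],[164,234,38,0,0]],
])

```text
time_s: 2.1
position: [594.6, -121.8, 201.0]
orientation: [179.9, 0.0, -0.2]
contact_force: [0.5, -0.4, -0.1]
width: 0.999
```

```bash
python3 - <<'E'
from mv import *
from station import imaging
rel([595.3,-123,91],0)
c={n:imaging.read_camera(n)["pixels"][:,:,::-1] for n in("side","top")}
o=[]
for n,(x,y,w,h) in(("side",(290,150,130,100)),("top",(280,140,110,100))):
    im=cv2.resize(c[n][y:y+h,x:x+w],None,fx=3.4,fy=3.4,interpolation=cv2.INTER_CUBIC)
    for P in([595.3,-123,140],[595.3,-123,78],[595.3,-123,199]):
        p=(proj(n,P)[0]+.5-[x,y])*3.4; cv2.circle(im,tuple(int(v) for v in p),3,(0,0,255),1)
    o.append(im[:340,:390])
cv2.imwrite("pics/g1.png",np.hstack(o))
E
```

```text
t 2.1 pos [ 594.57 -121.77  200.99] rpy [179.95   0.01  -0.23] F [ 0.47 -0.41 -0.09] w 0.9987032886178374
shift [  0.76   1.13 109.99] twist -0.22928221050685238
```

View pics/g1.png

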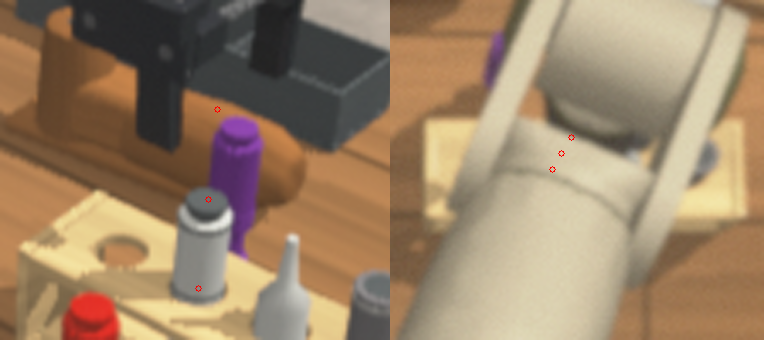

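In the side view, the projected cap top lands on the dark cap at (207,199). The finger tips straddle the planned TCP symmetrically, so I'll go down.

Call:
apply_moves([
  [[0,1,25,0,0],[0.8,1,50,0,0],[0.8,1,75,0,0],[0.8,1,92,0,0],[0.8,1,104,0,0],[0.8,1,110,0,0],[0.8,1,110,0,0.3],[0.8,1,110,0,0.75]],
], grip_force=15)

```text
time_s: 3.2
position: [595.8, -123.2, 91.7]
orientation: [179.9, -0.1, -0.2]
contact_force: [0.1, -0.4, 0.1]
width: 0.798
```

Call:
apply_moves([
  [[0,0,0,0,0.9],[0,0,0,0,0.9],[0,0,0,0,0.9],[0,0,0,0,0.9],[0,0,0,0,0.9],[0,0,0,0,0.9],[0,0,0,0,0.9],[0,0,0,0,0.9]],
], grip_force=25)

```text
time_s: 4.2
position: [595.7, -123.2, 91.7]
orientation: [179.9, -0.1, -0.2]
contact_force: [-0.3, 1.0, 0.1]
width: 0.331
```

The opening is 29 mm, so it has the 30 mm barrel. Lifting 50 mm.

Call:
apply_moves([
  [[0,0,-8,0,0.9],[0,0,-16,0,0.9],[0,0,-25,0,0.9],[0,0,-34,0,0.9],[0,0,-42,0,0.9],[0,0,-50,0,0.9],[0,0,-50,0,0.9],[0,0,-50,0,0.9]],
], grip_force=25)

```text
time_s: 5.2
position: [595.5, -123.1, 141.4]
orientation: [179.9, -0.0, -0.2]
contact_force: [0.2, 0.3, -2.9]
width: 0.331
```

Call:
apply_moves([
  [[0,-5,0,0,0.9],[0,-10,0,0,0.9],[0,-15,0,0,0.9],[0,-20,0,0,0.9],[0,-24,0,0,0.9],[0,-28,0,0,0.9],[0,-30,0,0,0.9],[0,-30,0,0,0.9]],
], grip_force=20)

```text
time_s: 6.2
position: [595.7, -93.0, 141.3]
orientation: [179.9, -0.0, -0.2]
contact_force: [-0.1, -2.1, -3.8]
width: 0.332
```

Call:
apply_moves([
  [[0,-4,0,0,0.9],[0,-8,0,0,0.9],[0,-12,0,0,0.9],[0,-15,0,0,0.9],[0,-18,0,0,0.9],[0,-22,0,0,0.9],[0,-22.5,0,0,0.9],[0,-22.5,0,0,0.9]],
], grip_force=20)

```text
time_s: 7.2
position: [595.8, -70.4, 141.4]
orientation: [179.9, -0.0, -0.2]
contact_force: [0.1, -2.1, -1.1]
width: 0.334
```

```bash
cat > gunview.py <<'E'
from mv import *
from station import imaging
# gun model outline (z, radius)
PR=[(0,10),(24,10),(24,12),(30,15),(32,15),(36,11),(56,11),(59,15),(120,15),(120,8),(124,12),(130,12)]
def gunpts(G,tilt_about,th):  # G grip world, axis u
    pass
def outline(n,G,u,im,x,y,k,off=0,col=(0,0,255)):
    R,t=C[n][0],C[n][1]; c=-R.T@t
    w=np.cross(u,np.array(G)-c); w/=np.linalg.norm(w)
    for s in(1,-1):
        P=np.array([np.array(G)+u*(z-100-off)+s*r*w for z,r in PR]); p=((proj(n,P)+.5-[x,y])*k).astype(int)
        cv2.polylines(im,[p.reshape(-1,1,2)],False,col,1,cv2.LINE_AA)
def axis(yaw,th):  # top leans to tool -y
    a=np.radians(yaw);ty=np.array([np.sin(a),-np.cos(a),0]); return -ty*np.sin(np.radians(th))+np.array([0,0,np.cos(np.radians(th))])
E
python3 - <<'E'
from gunview import *
rel([595.3,-123,91],0)
s=monitor.sense();G=s["position"]+[0,0,19]
n="side";im0=imaging.read_camera(n)["pixels"][:,:,::-1]; x,y,w,h,k=290,150,100,110,5
b=cv2.resize(im0[y:y+h,x:x+w],None,fx=k,fy=k,interpolation=cv2.INTER_CUBIC);a=b.copy()
outline(n,G,axis(s["orientation"][2],30),a,x,y,k)
cv2.imwrite("pics/t1.png",np.hstack([a[:,:400],b[:,:400]]))
E
```

```text
t 7.2 pos [595.83 -70.42 141.43] rpy [179.93  -0.04  -0.23] F [ 0.12 -2.13 -1.08] w 0.3344138752857641
shift [-0.35 52.52 50.49] twist -0.226046138882964
```

View pics/t1.png

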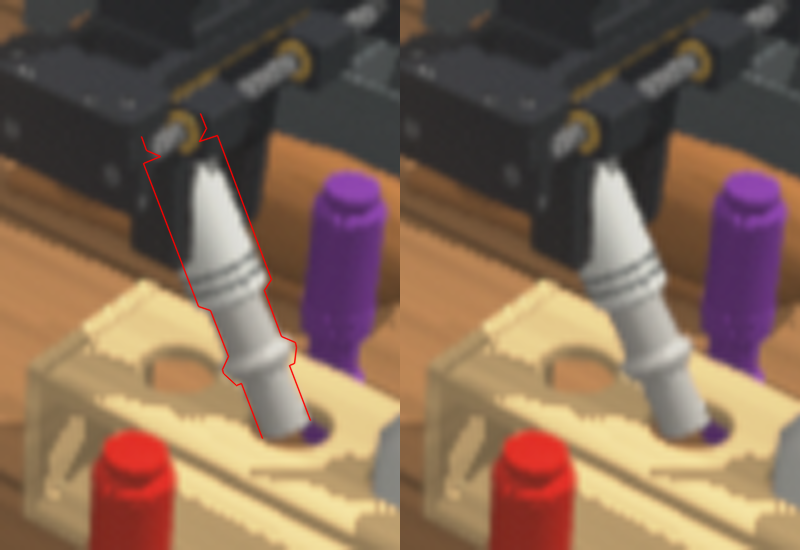

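The red outline (30° tilt about the measured grip point) matches the gun's edges to within about a pixel: nose at (285,430), collar at (260,360). Next: lift clear, firm up the grip and compute the pre-insertion pose.

```bash
cat > tgt.py <<'E'
from gunview import *
q=[532.5,198,80.5,26.2]; u=fitR(q[3])[:,2]
def tcp(fz): return np.array(q[:3])+u*(fz+100)-[0,0,19]
E
python3 -c "
from tgt import *
print(tcp(90),u);rel(tcp(90),116.2)"
```

```text
[447.26 156.06 226.04] [-0.45 -0.22  0.87]
t 7.25 pos [595.85 -70.45 141.46] rpy [179.93  -0.04  -0.23] F [-0.21 -1.92 -1.88] w 0.33538455271460027
shift [-149.43 -225.82  -84.95] twist -116.42949558765419
```

Call:
apply_moves([
  [[0,0,-25,0,0.9],[0,0,-55,0,0.9],[0,0,-90,0,0.9],[-20,-30,-100,-8,0.9],[-45,-65,-100,-18,0.9],[-70,-105,-100,-28,0.9],[-95,-145,-100,-38,0.9],[-120,-180,-100,-48,0.9]],
], grip_force=45)

```text
time_s: 8.25
position: [475.3, 111.8, 241.1]
orientation: [180.0, -0.0, 48.1]
contact_force: [-0.3, -0.0, -1.7]
width: 0.326
```

```bash
python3 -c "
from tgt import *
rel(tcp(90),116.2)"
```

```text
t 8.25 pos [475.26 111.78 241.08] rpy [179.99  -0.01  48.11] F [-0.32 -0.04 -1.67] w 0.3260643137808304
shift [ 14.26 -50.41  15.03] twist -68.08807637938142
```

Call:
apply_moves([
  [[2,-7,0,-10,0.9],[4,-15,0,-20,0.9],[6,-22,0,-30,0.9],[9,-30,0,-40,0.9],[11,-40,2,-50,0.9],[14.2,-50.4,8,-60,0.9],[14.2,-50.4,15,-68,0.9],[14.2,-50.4,15,-68,0.9]],
], grip_force=55)

```text
time_s: 9.25
position: [446.8, 156.3, 225.7]
orientation: [-180.0, -0.1, 116.0]
contact_force: [0.2, 1.0, -2.1]
width: 0.331
```

```bash
cat > look.py <<'E'
from tgt import *
import sys
from ov import draw
def look(name):
    s=monitor.sense();G=s["position"]+[0,0,19]; o=[]
    for n,(x,y,w,h),k in(("side",(175,105,80,105),5),("top",(180,185,80,60),5)):
        im0=imaging.read_camera(n)["pixels"][:,:,::-1].copy()
        b=cv2.resize(im0[y:y+h,x:x+w],None,fx=k,fy=k,interpolation=cv2.INTER_CUBIC)
        if n=="side":
            a=draw(n,im0,x,y,w,h,k,q); outline(n,G,axis(s["orientation"][2],30),a,x,y,k); o=[a,b]
    cv2.imwrite(name,np.hstack(o))
E
python3 -c "
from look import *
rel(tcp(90),116.2); look('pics/f1.png')"
```

```text
t 9.25 pos [446.79 156.26 225.71] rpy [-179.95   -0.06  116.04] F [ 0.18  0.99 -2.07] w 0.33067456347179175
shift [-0.39  0.33 -0.33] twist -0.1551832863701179
```

View pics/f1.png

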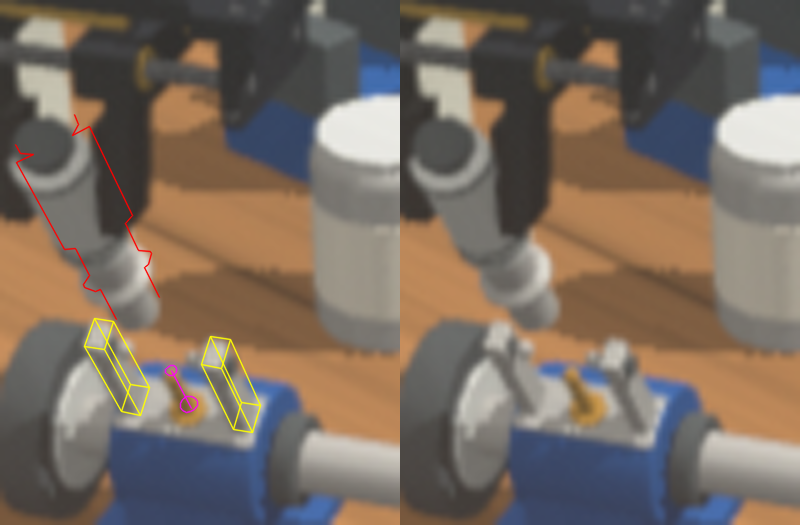

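The gun is roughly coaxial with the nipple, but the cap at about (45,145) sits a bit lower than the model (45,133), which may mean a tilt error of a couple of degrees. I'll fit the tilt numerically from the image gradients.

```bash
cat > tiltfit.py <<'E'
from tgt import *
from scipy.ndimage import map_coordinates, gaussian_filter
from scipy.optimize import differential_evolution
def contours(n,G,u,off):
    c=-C[n][0].T@C[n][1]; v=c-G; v=v-u*(v@u); v/=np.linalg.norm(v); w=np.cross(u,v); A=[]
    def ring(z,r,a0,a1,m):  # angle 0 = toward camera
        a=np.radians(np.linspace(a0,a1,m)); A.append(G+u*(z-100-off)+r*(np.cos(a)[:,None]*v+np.sin(a)[:,None]*w))
    ring(130,12,-180,175,40); ring(120,15,-90,90,24); ring(0,10,-80,80,24); ring(31,15,-80,80,24); ring(59,15,-60,60,16)
    for s in(1,-1):
        A.append(np.array([G+u*(z-100-off)+s*15*w for z in np.linspace(62,118,16)]))
        A.append(np.array([G+u*(z-100-off)+s*10*w for z in np.linspace(2,22,8)]))
    return np.concatenate(A)
def run():
    s=monitor.sense();G=s["position"]+[0,0,19];yaw=s["orientation"][2]
    im=np.mean([cv2.cvtColor(imaging.read_camera("side")["pixels"],cv2.COLOR_RGB2GRAY).astype(float) for _ in range(3)],0)
    g=np.hypot(*[gaussian_filter(im,.8,order=o) for o in((0,1),(1,0))]); g=np.minimum(g,25)
    def sc(p):
        th,off,du,dv=p; P=proj("side",contours("side",G,axis(yaw,th),off))+[du,dv]
        return -map_coordinates(g,[P[:,1],P[:,0]],order=1).mean()
    for b in([(20,42),(-6,6),(-2,2),(-2,2)],[(20,42),(-.01,.01),(-2,2),(-2,2)]):
        r=differential_evolution(sc,b,seed=1,maxiter=150); print("tilt,off,du,dv",r.x,r.fun)
    print("prof",[(t,round(-min(sc([t,0,a,c]) for a in np.arange(-1.5,1.6,.5) for c in np.arange(-1.5,1.6,.5)),2)) for t in range(26,39)])
if __name__=="__main__": run()
E
python3 tiltfit.py
```

```text
tilt,off,du,dv [31.93  6.   -1.52  0.43] -16.061722411292468
tilt,off,du,dv [32.13  0.01 -0.63  2.  ] -15.926289254879931
prof [(26, np.float64(12.82)), (27, np.float64(12.69)), (28, np.float64(12.98)), (29, np.float64(13.07)), (30, np.float64(14.1)), (31, np.float64(14.94)), (32, np.float64(15.24)), (33, np.float64(15.03)), (34, np.float64(14.78)), (35, np.float64(14.72)), (36, np.float64(14.74)), (37, np.float64(14.61)), (38, np.float64(14.28))]
```

Call:
apply_moves([
  [[0,2,3,0,0.9],[-0.2,5,8,0,0.9],[-0.4,8,13,0,0.9],[-0.4,11,18,0,0.9],[-0.4,13,22,0,0.9],[-0.4,15.3,25.7,0,0.9],[-0.4,15.3,25.7,0,0.9],[-0.4,15.3,25.7,0,0.9]],
], grip_force=55)

```text
time_s: 10.5
position: [461.3, 162.4, 200.8]
orientation: [180.0, 0.0, 116.0]
contact_force: [0.6, -1.1, -2.7]
width: 0.33
```

```bash
sed -i 's/r=differential_evolution(sc,b,seed=1,maxiter=150); print("tilt,off,du,dv",r.x,r.fun)/r=differential_evolution(sc,b,seed=1,maxiter=150); print("tilt,off,du,dv",r.x,r.fun); th,off,du,dv=r.x; X=axis(yaw,th); print("mouth px",proj("side",G-X*(100+off))[0]+[du,dv],"cap px",proj("side",G+X*(30-off))[0]+[du,dv])/; s/(-6,6),(-2,2),(-2,2)/(-8,8),(-3,3),(-3,3)/' tiltfit.py
cat >> tiltfit.py <<'E'
    for fz in (56,58,60,62,64): print(fz,proj("side",np.array(q[:3])+u*fz)[0],proj("side",np.array(q[:3])+u*(fz+130))[0])
E
python3 tiltfit.py; python3 -c "
from look import *
rel(tcp(60),116.2); look('pics/f2.png')"
```

```text
t 10.5 pos [461.3  162.35 200.79] rpy [179.95   0.01 116.02] F [ 0.58 -1.08 -2.66] w 0.3299390765924174
shift [ 0.55 -0.38  0.72] twist -0.18303781350257964  File "tiltfit.py", line 24
    for fz in (56,58,60,62,64): print(fz,proj("side",np.array(q[:3])+u*fz)[0],proj("side",np.array(q[:3])+u*(fz+130))[0])
IndentationError: unexpected indent
```

View pics/f2.png

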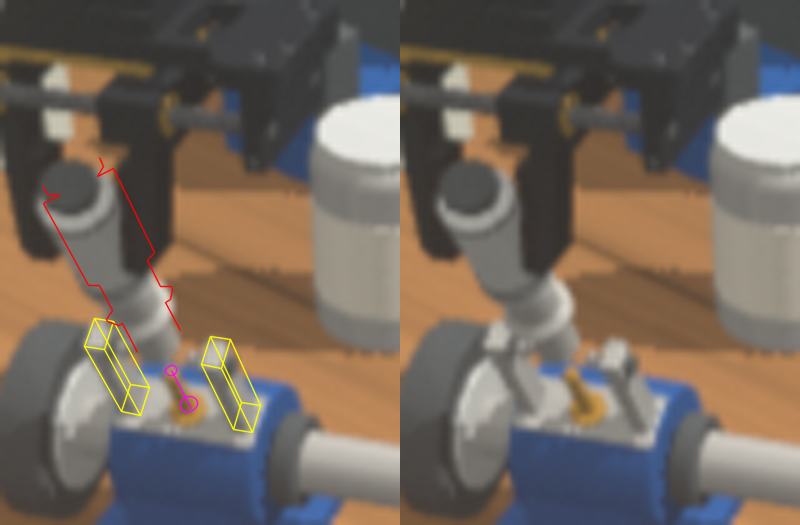

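The nose lower end at (158,362) sits above and left of the nipple tip (171,372), between the posts, as expected for a mouth at about z=60. Running the numeric check.

```bash
sed -i '$d' tiltfit.py; cat >> tiltfit.py <<'E'
for fz in (56,60,64): print(fz,proj("side",np.array(q[:3])+u*fz)[0],proj("side",np.array(q[:3])+u*(fz+130))[0])
E
python3 tiltfit.py
```

```text
tilt,off,du,dv [32.14  6.36 -1.57  0.54] -15.34935690989936
mouth px [206.03 173.19] cap px [187.97 141.58]
tilt,off,du,dv [32.7   0.01 -0.67  2.  ] -15.184201780467463
mouth px [206.27 172.86] cap px [187.82 141.43]
prof [(26, np.float64(13.33)), (27, np.float64(13.07)), (28, np.float64(12.72)), (29, np.float64(13.06)), (30, np.float64(13.52)), (31, np.float64(13.97)), (32, np.float64(14.32)), (33, np.float64(14.52)), (34, np.float64(14.69)), (35, np.float64(14.85)), (36, np.float64(14.78)), (37, np.float64(14.57)), (38, np.float64(14.25))]
56 [206.42 174.06] [189.02 140.37]
60 [205.94 173.13] [188.42 139.21]
64 [205.45 172.2 ] [187.81 138.03]
```

Mouth pixel (206.1,173.0) against the ideal axis point (205.9,173.1): on axis, with the tilt maybe 2° steep. Advancing with force checks.

Call:
apply_moves([
  [[0.2,2,4,0,0.9],[0.3,4,7.6,0,0.9],[0.3,6,11,0,0.9],[0.3,8,14.5,0,0.9],[0.3,10,18,0,0.9],[0.3,12,21.5,0,0.9],[0.3,14.8,26,0,0.9],[0.3,14.8,26,0,0.9]],
], grip_force=60)

```text
time_s: 11.75
position: [474.4, 169.1, 174.4]
orientation: [180.0, -0.0, 116.0]
contact_force: [0.3, -0.2, -3.5]
width: 0.326
```

```bash
python3 -c "
from tgt import *
rel(tcp(18),116.2);s=monitor.sense();R=fitR(26.2);print('F fit',R.T@s['contact_force'],s['wrist_torque'])"; python3 tiltfit.py | sed -n '1,4p'; python3 -c "
from tgt import *
for fz in (24,27,30,33): print(fz,proj('side',np.array(q[:3])+u*fz)[0],proj('side',np.array(q[:3])+u*(fz+130))[0])"
```

```text
t 11.75 pos [474.44 169.13 174.38] rpy [179.99  -0.01 116.02] F [ 0.32 -0.17 -3.53] w 0.3261315882953315
shift [ 0.29  5.83 10.69] twist -0.1824618625818175
F fit [-1.58 -0.3  -3.17] [ 0.08  0.1  -0.04]
tilt,off,du,dv [32.41 -1.89 -0.23  2.51] -16.593522182013682
mouth px [209.76 180.26] cap px [192.24 150.16]
tilt,off,du,dv [32.26  0.01 -0.51  2.  ] -16.589764169460135
mouth px [209.67 180.24] cap px [192.26 150.1 ]
24 [210.14 181.27] [193.68 149.39]
27 [209.8  180.61] [193.25 148.57]
30 [209.46 179.95] [192.83 147.74]
33 [209.11 179.28] [192.4  146.91]
```

No contact force yet, and the mouth is still on axis (209.7,180.2). Pressing on through the catches.

Call:
apply_moves([
  [[0.1,1,1.8,0,0.9],[0.2,2,3.5,0,0.9],[0.3,3,5.2,0,0.9],[0.3,4,7,0,0.9],[0.3,5,9,0,0.9],[0.3,6,10.7,0,0.9],[0.3,6.5,11.5,0,0.9],[0.3,6.5,11.5,0,0.9]],
], grip_force=60)

```text
time_s: 12.9
position: [480.2, 172.5, 162.9]
orientation: [179.9, -0.0, 116.0]
contact_force: [3.3, 1.4, -8.6]
width: 0.325
```

```bash
cat > st.py <<'E'
from tgt import *
rel(tcp(5),116.2);s=monitor.sense();R=fitR(26.2);print('F fit',R.T@(s['contact_force']+[0,0,2.3]),s['wrist_torque'])
print("fz nominal",(s['position']-tcp(0))@R)
E
python3 st.py;  python3 tiltfit.py | sed -n '1,4p'
```

```text
t 12.9 pos [480.23 172.45 162.93] rpy [179.94  -0.02 116.01] F [ 3.32  1.44 -8.65] w 0.32534436223650465
shift [-0.14  5.67 10.5 ] twist -0.18949244083307804
F fit [-0.04 -0.17 -7.31] [ 0.26 -0.41 -0.03]
fz nominal [ 0.33  0.16 16.93]
tilt,off,du,dv [32.14  8.   -1.87  0.27] -16.13001688918757
mouth px [210.53 183.09] cap px [193.75 153.93]
tilt,off,du,dv [32.49  0.01 -0.75  2.  ] -15.948485496710923
mouth px [210.8  182.95] cap px [193.68 153.73]
```

The force is pulling the gun inward (−7 N along the fitting z), so the balls are already past the collar's widest ring. I'll keep going in small steps and watch the spring force.

Call:
apply_moves([
  [[0,0.5,0.9,0,0.9],[0,1,1.7,0,0.9],[0,1.5,2.6,0,0.9],[0,2,3.5,0,0.9],[0,2.5,4.3,0,0.9],[0,3,5.2,0,0.9],[0,3,5.2,0,0.9],[0,3,5.2,0,0.9]],
])

```text
time_s: 14.05
position: [482.9, 173.7, 158.1]
orientation: [179.9, -0.0, 116.0]
contact_force: [-3.0, -1.5, 2.2]
width: 0.328
```

```bash
python3 st.py
```

```text
t 14.05 pos [482.87 173.65 158.08] rpy [179.94  -0.   116.02] F [-2.99 -1.47  2.25] w 0.3279574912239338
shift [-0.06  2.78  5.65] twist -0.18304782405687092
F fit [-0.61 -0.    5.6 ] [-0.24  0.47 -0.04]
fz nominal [ 0.41  0.07 11.28]
```

Contact with the nipple spring has started: +5.6 N at nominal z=11.3, as the text says. Now driving about 6 mm further.

Call:
apply_moves([
  [[0,0.5,0.9,0,0.9],[0,1,1.7,0,0.9],[0,1.5,2.6,0,0.9],[0,2,3.5,0,0.9],[0,2.5,4.3,0,0.9],[0,3,5.2,0,0.9],[0,3,5.2,0,0.9],[0,3,5.2,0,0.9]],
])

```text
time_s: 15.05
position: [485.5, 174.9, 153.1]
orientation: [180.0, 0.0, 116.0]
contact_force: [-4.9, -2.6, 6.5]
width: 0.329
```

```bash
python3 st.py
```

```text
t 15.05 pos [485.48 174.9  153.12] rpy [179.96   0.01 116.02] F [-4.89 -2.62  6.53] w 0.3294725417061009
shift [-0.03 -0.11  0.68] twist -0.176174434090143
F fit [-0.39 -0.19 10.42] [-0.41  0.88 -0.06]
fz nominal [0.44 0.03 5.54]
```

Spring force 10.4 N, so the nipple is about 5.5–6 mm down. A little more.

Call:
apply_moves([
  [[0,0.3,0.5,0,0.9],[0,0.6,1.1,0,0.9],[0,0.6,1.1,0,0.9],[0,0.6,1.1,0,0.9],[0,0.6,1.1,0,0.9],[0,0.6,1.1,0,0.9],[0,0.6,1.1,0,0.9],[0,0.6,1.1,0,0.9]],
])

```text
time_s: 16.05
position: [485.9, 175.1, 152.4]
orientation: [180.0, 0.0, 116.0]
contact_force: [-6.2, -3.3, 8.8]
width: 0.33
```

```bash
python3 st.py; python3 tiltfit.py | sed -n '1,5p'; python3 -c "
from tgt import *
for fz in (3,5,7): print(fz,proj('side',np.array(q[:3])+u*fz)[0],proj('side',np.array(q[:3])+u*(fz+130))[0])
from look import look; look('pics/end.png')"
```

```text
t 16.05 pos [485.94 175.08 152.37] rpy [179.97   0.02 116.03] F [-6.19 -3.31  8.79] w 0.329861751777833
shift [ 0.01 -0.6  -0.06] twist -0.17262470869809476
F fit [-0.52 -0.23 13.11] [-0.4   0.88  0.02]
fz nominal [ 0.49 -0.01  4.64]
tilt,off,du,dv [33.27 -1.19 -0.3   2.18] -15.242173582864677
mouth px [212.72 184.96] cap px [195.7  157.03]
tilt,off,du,dv [33.27  0.01 -0.46  1.94] -15.242302893428711
mouth px [212.7  184.95] cap px [195.71 157.08]
prof [(26, np.float64(12.8)), (27, np.float64(12.65)), (28, np.float64(12.95)), (29, np.float64(12.95)), (30, np.float64(13.14)), (31, np.float64(13.73)), (32, np.float64(14.42)), (33, np.float64(14.82)), (34, np.float64(14.79)), (35, np.float64(14.74)), (36, np.float64(14.75)), (37, np.float64(14.77)), (38, np.float64(14.75))]
3 [212.48 185.81] [196.59 155.04]
5 [212.26 185.38] [196.32 154.51]
7 [212.04 184.96] [196.05 153.98]
```

View pics/end.png

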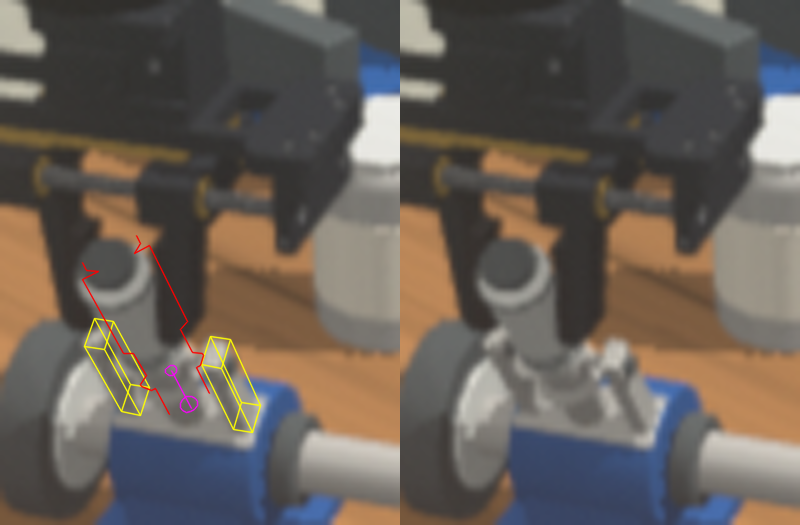

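Final view: the gun sits between the posts with the collar below the catch balls and the jaws clear of everything. The mouth fits at (212.7,185.0), close to the predicted axis point for z≈5. The axial push is steady at 13 N, so the nipple is near its stop. Handing in.

```bash
python3 -c "
from tgt import *
from station import ticket
s=monitor.sense(); print(s['time_s'],s['contact_force'],s['width']); print(ticket.finish_job())"
```

```text
16.3 [-5.51 -3.89  7.66] 0.32705288861102166
the job is handed in; nothing more can be done
None
```

I pulled the grease gun from the rack and pushed it onto the blue bearing's nipple along the tilted axis. I handed in at 16.3 s, still gripping it with about 60 N and pushing. The moves can't tilt the tool, so I used the rim of the rack hole to pivot the gun about 30° between the pads.

**Last checks**
- **Catches:** the axial force changed from −7 N (collar drawn in) to +5.6 N where the nipple spring should start, which fits them having snapped in. I could not read the catch joints directly.
- **Nipple:** the final push was 12–13 N along the axis with sideways force under 1 N, with the mouth at about z = 4.6 mm. That puts the nipple about 7–8 mm down, at or near its stop.
- **Grip:** the opening is steady at 29 mm on the 30 mm barrel.
- **Bystanders:** I saw no unexpected contact forces. I did not take a final picture of the rack, tin or shoe last.

**What disagreed**
- **Tilt:** fitting the image gave 32–33°, while the pivot geometry gave about 30 ± 1°. The gun may therefore sit 1–3° steep. I left it because the sideways load was small.
- **Catch position:** the inward pull showed at z ≈ 17 mm, where I expected the catches to snap at 14 mm.

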